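# Brush off the hot plate and hold the non-contact sensor over it

### The job

Take the block brush and sweep all three ceramic bits off the heating stage's hot plate into the stage's tray, without touching the bits with the gripper, then stand the brush upright back on the bench clear of the stage. Next lift the sensor head by its handle, carry it past the coupling bar without bumping either bar, and hover it still and level over the centre of the hot plate, its long side along the plate's long side, with about 12 mm of air below it and without ever letting it touch the stage; finish while still holding it there, because the reading is taken in the hand. Leave the mouse, jar and sample box where they are.

Things in the scene. Friction and masses are not known exactly. Their poses are not given: they have to be found in the camera images.
- stage: low heating stage fixed to the bench: black housing 120 x 150 mm (local x -50 to +70), 44 mm high, with a bare flat aluminium hot plate on top and an open steel tray joined to its -x side (towards the robot). Bits pushed over the plate's -x edge drop into the tray. Two brass nipples stick out 20 mm from the +x face. Origin on the bench under the plate's centre; x from tray to plate, z up
- plate_centre (a point): centre of the hot plate's upper face, 50 mm above the bench; the plate measures 100 mm in x and 140 mm in y (its long side); axes as stage
- tray_floor (a point): centre of the tray's floor, 3 mm above the bench; the tray spans local x -154 to -50 mm from the stage's origin, 150 mm wide in y, walls 22 mm high and 3 mm thick; axes as stage
- brush: block brush standing on its bristles on the bench: dark rigid bristle block 24 (x) by 112 (y) by 28 mm high, wooden back 28 by 116 mm from 28 to 42 mm high, upright wooden handle block 22 mm thick (x) by 60 mm (y) from 42 to 92 mm high; about 150 g. Origin at the centre of the underside, z up
- sensor: non-contact sensor head standing on the bench: grey box 50 (x) by 80 (y, its long side) by 40 mm high, with an upright black handle block on top, 22 mm thick (x) by 60 mm (y), from 40 to 92 mm high; 200 to 420 g. Origin at the centre of its flat underside, z up. It and the brush stand one on each side of the stage, beyond the coupling bars; which side varies
- chip0: broken lump of dark grey fired ceramic, about 20 x 17 mm, 16 mm high, 20 g, lying loose on the hot plate; origin at the centre of its underside
- chip1: broken lump of dark grey fired ceramic, about 20 x 17 mm, 16 mm high, 20 g, lying loose on the hot plate; origin at the centre of its underside
- chip2: broken lump of dark grey fired ceramic, about 20 x 17 mm, 16 mm high, 20 g, lying loose on the hot plate; origin at the centre of its underside
- bar_left: coupling bar fixed to the bench on the left (+y) of the stage, its long axis (x) roughly along world x; aluminium block 260 (x) by 30 (y) by 55 mm high with a row of five upright brass and steel fittings on top, highest point 95 mm above the bench; origin at the centre of its underside. An obstacle: do not bump it
- bar_right: coupling bar fixed to the bench on the right (-y) of the stage, its long axis (x) roughly along world x; aluminium block 260 (x) by 30 (y) by 55 mm high with a row of five upright brass and steel fittings on top, highest point 95 mm above the bench; origin at the centre of its underside. An obstacle: do not bump it
- mouse: black computer mouse 100 x 58 x 32 mm, bystander beyond the stage; origin at the centre of its underside
- jar: small closed jar, 54 mm across, 60 mm high, bystander beyond the stage; origin at the centre of its underside
- samplebox: flat grey sample box with clear lid, 80 x 60 x 28 mm, bystander at the left; origin at the centre of its underside
There are look-alikes about, which are no part of the job. Of the things that look like the sensor, take the one that is farthest to the robot's left at the start. Of the things that look like the brush, the larger one is meant.

How it is judged:
By the outcome, as a careful person would: the job done as asked, in the order asked, and still so for the second after the job is handed in, while the arm keeps its last pose, push and grip.
It also fails if it takes over 67 s, if anything falls off the work surface, if the arm or the gripper's body presses on something with over 40 N, if the wrist force passes 120 N, or if a joint passes its speed limit or range.

### The arm

A 6-joint arm with a two-finger parallel gripper is mounted at the origin on the work surface. World frame = base frame: x ahead of the robot, y to its left, z up, the work surface at z = 0. Lengths are in mm, angles in rad, forces in N, time in s.
With the tool pointing down it reaches from about 350 to 775 mm from the base axis. Payload 7.3 kg.
Tool frame: the origin (TCP) lies at the centre of the arm's flange, where the gripper is bolted on; the fingertips stand 178 mm ahead of it and the grasp point (between the pads) lies 159 mm ahead of it; z points along the fingers, y is the line along which they close (so a half turn about z gives the same grasp; the last joint's range is limited). The gripper opens to 92 mm and grips with 3 to 60 N. Pads are 19 mm wide; open, the fingers measure 130 mm over their backs; the gripper's body (75 mm by 190 mm) begins 47 mm behind the grasp point.
Start: joints at [-1.289, 0.342, 1.524, -0, 1.275, -0.146], TCP at [217.826, -477.681, 404.741] pointing down, gripper open.
Joint ranges: [-2.53, 2.53], [-0.77, 2.02], [0.04, 2.7], [-1, 4.14], [0.28, 2.66], [-3.11, 3.11]. Speed limits (rad/s): [2.57, 2.57, 3.14, 3.14, 3.14, 3.14].

### API

Orientations are given as [roll, pitch, yaw] about the fixed x, y, z axes, in that order (R = Rz(yaw) Ry(pitch) Rx(roll)).
In Python, from plant import * gives the robot as it stands. The module is installed in compiled form; this text tells all that it offers.
- The arm moves only by the shell command python3 -m inch 'ROWS'. ROWS is JSON, a list of rows, each a list of 5 numbers: the shift along the tool's x, y, z in m, then the turn about the tool's z in rad, then the opening, from 0 (shut) to 1 (fully open). In form: [[tx, ty, tz, spin, claw], ...]. A call has 1 to 8 rows; each row is the pose to reach, as a shift and turn from the pose commanded when the call began, along the tool's axes at that moment; what a row does not reach only later rows make up. A row lasts 1/12 s, in which the tool goes at most 41.7 mm and 7.16 degrees, less where a joint would pass 70% of its speed; a pose out of reach is approached as far as the arm can. A call with a gripper value outside its range is refused whole. The fingers move at their own pace and stop on an object; the grip force is fixed at half the most. Time passes only in rows, so rows that repeat a pose let the fingers close. It gives the time, the measured TCP pose, the force, the opening and the grip force at its end, in the units of the state.
- get_obs(): the state, without advancing time (a new reading comes with each control period).
- capture(name): name is "side" or "top"; returns a dict with "color" (384x512x3 uint8, red, green, blue), "intrinsics" (3x3 intrinsics, pixels), "pose" (4x4, takes a point from camera to world coordinates). Camera axes: x right, y down, z forward; pixel columns grow to the right and rows downward; lengths in mm; the calibration is good to about 2 mm. A picture is of the moment at which its call begins. There is no depth.
- close_job(): hands the job in; it is judged then, once.
Trained networks look in a picture, given as the dict that the camera call returned (one of the last four; its "shot" number tells which), for a name from the list of things; names that differ only in an ending like _2 or _b are one class to them, and where a whole thing is asked for, a point or a joint stands for the part that bears it (a point fixed in the world has none). Each returns a list of dicts, best first, with "conf" (0 to 1); they miss things now and then, are a little off and sometimes report something else, mostly with a low value. They report only what shows in the picture. A call takes as long as a camera call. They do not tell look-alikes from the thing itself.
- look_for(picture, target): "rect" ([centre column, centre row, width, height] in pixels, round what is visible of it).
- trace(picture, target): "pixels" (384x512 bool, what is visible of it) and "rect" ([centre column, centre row, width, height] in pixels, round what is visible of it).
- tip_of(picture, target): "centre" ([column, row] in pixels: a listed point, or the origin of a listed thing).
The state is a dict: "time": time; "joint_positions": joint angles; "dq": joint speeds; "tau": joint torques, N m; "tool_pos": TCP position; "tcp_rot": TCP orientation; "contact_force": force on the tool from outside, world axes, zero at the start; "moment": the same for the moment, N m; "grip_width": finger opening in mm; "finger_force": force on a finger pad.
Only numpy, scipy, OpenCV 4.12 (cv2) and the standard library are available. Lean on these libraries where they do the work, as an engineer would, in place of code of your own. Each camera call takes 0.05 s, during which the arm holds its last target. There are 200 camera calls.

## Working session

There is one attempt and no reset: what is moved stays moved. The work goes in short steps, Python scripts to look and compute and a shell command to move; the robot and the scene stay as the last step left them, time stands still between calls to the robot, and variables do not carry over. Pictures are saved under pics/ and viewed, at most 10 in all, crops included, and the job is handed in when it is done.

```bash
mkdir -p pics; python3 - <<'E'
from plant import *
import cv2,numpy as np
o=get_obs(); print(o)
for n in("side","top"):
    p=capture(n); cv2.imwrite(f"pics/{n}0.png",p["color"][:,:,::-1]); print(n,p["intrinsics"].round(1).tolist(),p["pose"].round(3).tolist(),p["shot"])
    for t in ["stage","plate_centre","tray_floor","brush","sensor","chip0","bar_left","bar_right","mouse","jar","samplebox"]:
        print(t,[(np.round(d["centre"]).tolist(),round(d["conf"],2)) for d in tip_of(p,t)],[(np.round(d["rect"]).tolist(),round(d["conf"],2)) for d in look_for(p,t)])
E
```

```text
{'time': 0.0, 'joint_positions': array([-1.28896235e+00,  3.42722354e-01,  1.52501336e+00, -5.27509953e-06,
        1.27539534e+00, -1.46035697e-01]), 'dq': array([ 8.11585703e-04, -1.62715113e-03, -2.64580176e-05,  1.21972139e-03,
        2.77361321e-04, -6.75033382e-04]), 'tau': array([ 1.34039827e-03, -4.31235552e+01, -2.44218367e+01,  7.18832994e-02,
        5.57386153e-02, -1.29070804e-04]), 'tool_pos': array([ 217.80495062, -477.54091982,  404.04622149]), 'tcp_rot': array([-3.14006990e+00, -2.18872819e-04,  4.27871042e-01]), 'contact_force': array([-0.36708592,  0.10433699, -0.21044541]), 'moment': array([-0.02812038, -0.00197828,  0.03357242]), 'finger_force': 0.0, 'grip_width': 91.98158801767035}
side [[358.8, 0.0, 252.8], [0.0, 358.8, 189.4], [0.0, 0.0, 1.0]] [[-0.795, -0.325, 0.512, 49.937], [-0.607, 0.418, -0.676, 671.299], [0.006, -0.848, -0.53, 596.584], [0.0, 0.0, 0.0, 1.0]] 1
stage [([245.0, 200.0], 0.79)] [([256.0, 202.0, 94.0, 59.0], 0.68)]
plate_centre [([242.0, 188.0], 0.71), ([215.0, 252.0], 0.71), ([274.0, 212.0], 0.62)] [([256.0, 202.0, 95.0, 63.0], 0.84)]
tray_
[... 1544 characters left out ...]
0], 0.7), ([143.0, 266.0, 25.0, 11.0], 0.56)]
sensor [([354.0, 210.0], 0.81), ([372.0, 173.0], 0.81), ([272.0, 138.0], 0.24)] [([377.0, 172.0, 25.0, 30.0], 0.96), ([355.0, 210.0, 30.0, 21.0], 0.61), ([256.0, 195.0, 54.0, 77.0], 0.37)]
chip0 [([254.0, 177.0], 0.55), ([242.0, 175.0], 0.44), ([266.0, 182.0], 0.41)] [([257.0, 191.0, 56.0, 75.0], 0.44)]
bar_left [([192.0, 208.0], 0.94)] [([192.0, 206.0, 15.0, 77.0], 0.9)]
bar_right [([315.0, 214.0], 0.65), ([353.0, 212.0], 0.57)] [([316.0, 215.0, 20.0, 87.0], 0.79)]
mouse [([275.0, 139.0], 0.66)] [([274.0, 137.0, 33.0, 19.0], 0.57)]
jar [] [([191.0, 140.0, 19.0, 16.0], 0.74)]
samplebox [([138.0, 160.0], 0.58)] [([139.0, 158.0, 25.0, 25.0], 0.62)]
```

```bash
python3 - <<'E'
import cv2
a=cv2.imread("pics/top0.png")[110:310,110:410]; cv2.imwrite("pics/top0c.png",cv2.resize(a,None,fx=2.66,fy=2.66,interpolation=cv2.INTER_CUBIC))
a=cv2.imread("pics/side0.png")[110:370,80:400]; cv2.imwrite("pics/side0c.png",cv2.resize(a,None,fx=2.3,fy=2.3,interpolation=cv2.INTER_CUBIC))
E
```

```text
(no output)
```

View pics/top0c.png

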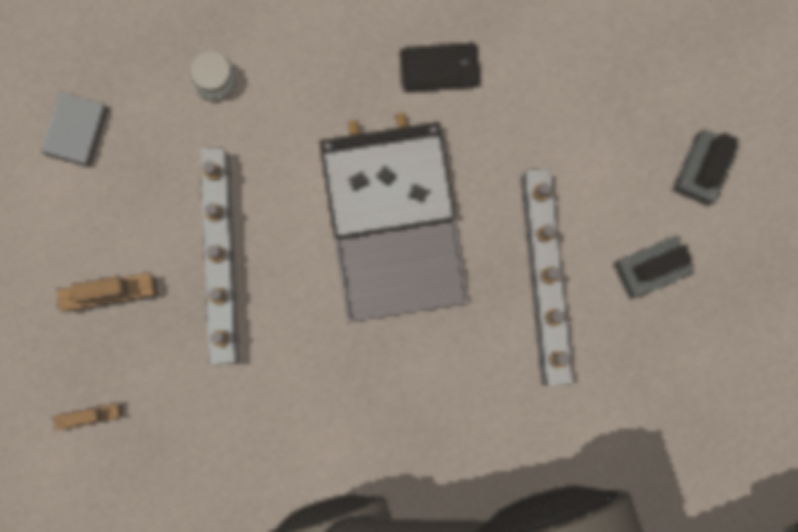

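View pics/side0c.png

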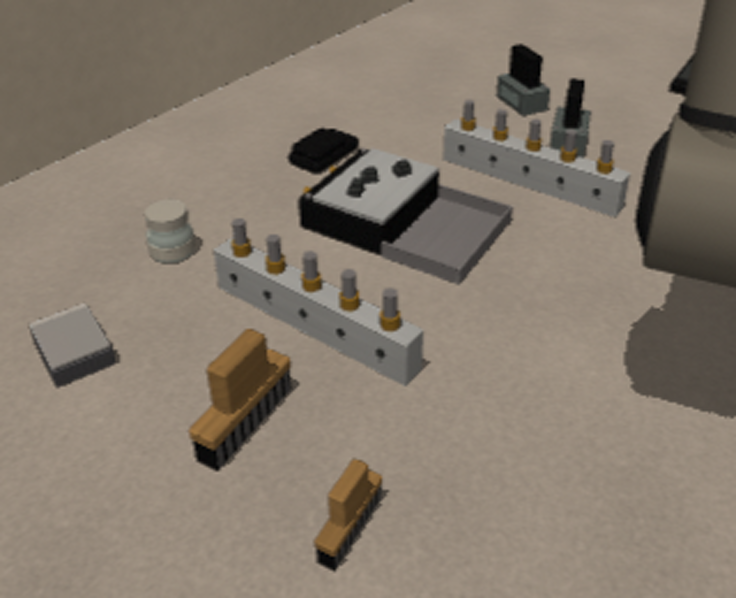

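The top view shows: large brush (150,220) and small brush (143,265) on the left; two sensor look-alikes on the right at (355,210) and (376,172). The larger brush is at (150,220). The sensor farthest to the robot's left is at (355,210). The chips lie at about (245,178), (255,176) and (267,183). Next I fit poses from both views.

```bash
cat > h.py <<'E'
from plant import *
import cv2,numpy as np
from scipy.optimize import minimize
def proj(p,X):
    T=np.linalg.inv(p["pose"]);c=np.atleast_2d(X)@T[:3,:3].T+T[:3,3]
    u=c@p["intrinsics"].T; return u[:,:2]/u[:,2:]
def ray(p,uv):
    d=p["pose"][:3,:3]@np.linalg.inv(p["intrinsics"])@[uv[0],uv[1],1]; return p["pose"][:3,3],d
def atz(p,uv,z):
    o,d=ray(p,uv); return o+d*(z-o[2])/d[2]
def tri(pu):
    A=[];b=[]
    for p,uv in pu:
        o,d=ray(p,uv);d=d/np.linalg.norm(d);M=np.eye(3)-np.outer(d,d);A.append(M);b.append(M@o)
    return np.linalg.lstsq(np.vstack(A),np.hstack(b),rcond=None)[0]
def box(x0,x1,y0,y1,z0,z1): return np.array([[x,y,z] for x in(x0,x1) for y in(y0,y1) for z in(z0,z1)],float)
BR=[box(-12,12,-56,56,0,28),box(-14,14,-58,58,28,42),box(-11,11,-30,30,42,92)]
SE=[box(-25,25,-40,40,0,40),box(-11,11,-30,30,40,92)]
ST=[box(-50,70,-75,75,0,44),box(-50,50,-70,70,44,50),box(-154,-50,-75,75,0,22)]
BA=[box(-130,130,-15,15,0,55)]
S=4
def sil(p,boxes,x,y,yaw,z=0):
    m=np.zeros((384*S,512*S),np.uint8);c,s=np.cos(yaw),np.sin(yaw)
    for b in boxes:
        w=np.c_[b[:,0]*c-b[:,1]*s+x,b[:,0]*s+b[:,1]*c+y,b[:,2]+z]
        u=((proj(p,w)+.5)*S-.5)
        cv2.fillConvexPoly(m,cv2.convexHull(u.astype(np.float32)).round().astype(np.int32),1)
    return cv2.resize(m.astype(np.float32),(512,384),interpolation=cv2.INTER_AREA)
def fit(views,boxes,x0,fz=False):
    # views: list of (picture, mask)
    def cost(v):
        return sum(np.abs(sil(p,boxes,v[0],v[1],v[2]/100,v[3] if fz else 0)-m).sum()/m.sum() for p,m in views)
    x=np.array([x0[0],x0[1],x0[2]*100]+([0] if fz else []),float);best=None
    for k in range(2):
        sx=np.vstack([x]+[x+d for d in np.diag([12,12,20]+([10] if fz else []))*(1 if k==0 else -.5)])
        r=minimize(cost,x,method="Nelder-Mead",options=dict(initial_simplex=sx,xatol=.1,fatol=1e-4,maxiter=160));x=r.x
    return x.round(1),round(r.fun,3)
def pick(L,uv,key="rect"):
    return min(L,key=lambda d:np.hypot(d[key][0]-uv[0],d[key][1]-uv[1])) if L else None
E
python3 - <<'E'
from h import *
t=capture("top");s=capture("side")
print("chipT",[(c:=d["rect"],atz(t,c[:2],58).round().tolist()) for d in trace(t,"chip0")][:4])
for n,b,ut,us in [("brush",BR,(151,220),(185,287)),("sensor",SE,(355,210),(329,165)),("stage",ST,(256,193),(256,202)),("bar_left",BA,(192,206),(218,246)),("bar_right",BA,(316,214),(315,182))]:
    a=trace(t,n);c=trace(s,n);a=pick(a,ut);c=pick(c,us)
    print(n,np.round(a["rect"]),np.round(c["rect"]),round(a["conf"],2),round(c["conf"],2))
    x0=atz(t,a["rect"][:2],30);V=[(t,a["pixels"].astype(np.float32)),(s,c["pixels"].astype(np.float32))]
    print("  both",*fit(V,b,(x0[0],x0[1],.1)))
    print("  top ",*fit(V[:1],b,(x0[0],x0[1],.1)),"z",*fit(V,b,(x0[0],x0[1],.1),True))
E
```

```text
chipT []
brush [151. 220.  39.  16.] [185. 283.  38.  62.] 0.73 0.97
  both [483.8 331.1  14.7] 0.18
  top  [483.9 332.1  12.9] 0.091 z [484.1 331.7  14.8  -1.9] 0.176
sensor [356. 209.  28.  20.] [329. 163.  17.  34.] 0.95 0.66
  both [ 496.6 -337.4   34.6] 0.427
  top  [ 497.7 -336.2   40. ] 0.143 z [ 496.9 -338.2   35.2    1.6] 0.419
stage [255. 192.  57.  81.] [258. 203.  98.  60.] 0.87 0.94
  both [601.5 -13.6  12. ] 0.157
  top  [601.4 -12.5  13.6] 0.08 z [601.8 -13.3  12.7   0. ] 0.158
bar_left [191. 205.  14.  76.] [218. 242.  95.  68.] 0.88 0.68
  both [524.  194.7   3.3] 0.24
  top  [523.2 194.8   3.3] 0.095 z [523.8 194.7   3.3   0.9] 0.239
bar_right [315. 215.  19.  78.] [315. 179.  75.  51.] 0.72 0.97
  both [ 486.4 -200.9    5.9] 0.289
  top  [ 485.7 -200.5    6.1] 0.114 z [ 486.5 -200.4    6.2    1.1] 0.284
```

```bash
python3 - <<'E'
from h import *
t=capture("top");s=capture("side")
c0,y0=np.array([601.5,-13.5]),.127;R=np.array([[np.cos(y0),-np.sin(y0)],[np.sin(y0),np.cos(y0)]])
def outl(p,img,b,x,y,yw,k,off):
    m=(sil(p,b,x,y,yw)>.5).astype(np.uint8)
    m=cv2.resize(m,None,fx=k,fy=k,interpolation=cv2.INTER_NEAREST)
    cs,_=cv2.findContours(m,0,2);cv2.drawContours(img,cs,-1,(0,0,255),1)
out=[]
for p in(t,s):
    k=5;img=cv2.resize(p["color"][:,:,::-1],None,fx=k,fy=k,interpolation=cv2.INTER_CUBIC)
    for b,v in((BR,(483.8,331.3,.14)),(SE,(497.2,-336.8,.38)),(ST,(601.5,-13.5,.127)),(ST[1:2],(601.5,-13.5,.127)),(SE[1:],(497.2,-336.8,.38)),(BR[2:],(483.8,331.3,.14))): outl(p,img,b,*v,k,0)
    out.append(img)
a=out[0];b=out[1]
def cr(i,x,y,w,h): return i[y*5:(y+h)*5,x*5:(x+w)*5]
A=np.hstack([cr(a,125,150,55,88),cr(a,220,150,65,88)[:, :],cr(a,335,150,40,88)])
B=np.hstack([cr(b,150,250,60,75)[:240],cr(b,200,150,60,48),cr(b,310,140,40,48)])
B=B[:, :A.shape[1]] if B.shape[1]>=A.shape[1] else cv2.copyMakeBorder(B,0,0,0,A.shape[1]-B.shape[1],0)
cv2.imwrite("pics/chk.png",cv2.resize(np.vstack([A[:360],B]),None,fx=1,fy=1)); print(np.vstack([A[:360],B]).shape)
# chips: dark inside plate
for p,z in((t,58),(s,58)):
    g=cv2.cvtColor(p["color"],7);P=sil(p,[box(-46,46,-66,66,50,50.1)],601.5,-13.5,.127)>.9
    P=cv2.dilate(P.astype(np.uint8),np.ones((2,2)))>0
    med=np.median(g[P]);m=((g<med*.72)&P).astype(np.uint8)
    n,l,st,ce=cv2.connectedComponentsWithStats(m,connectivity=4)
    for i in range(1,n):
        if st[i,4]>5: w=atz(p,ce[i],z);print(p["shot"],ce[i].round(1),st[i,4],"local",(R.T@(w[:2]-c0)).round(1))
E
```

```text
(600, 800, 3)
5 [255.1 176. ] 32 local [10.5  0.1]
5 [244.5 177.9] 37 local [ 9.7 34.4]
5 [266.9 182.3] 35 local [-15.5 -34.1]
6 [254.3 182.8] 55 local [-16.7 -32.3]
6 [237.4 188.6] 107 local [ 8.9 19.9]
```

View pics/chk.png

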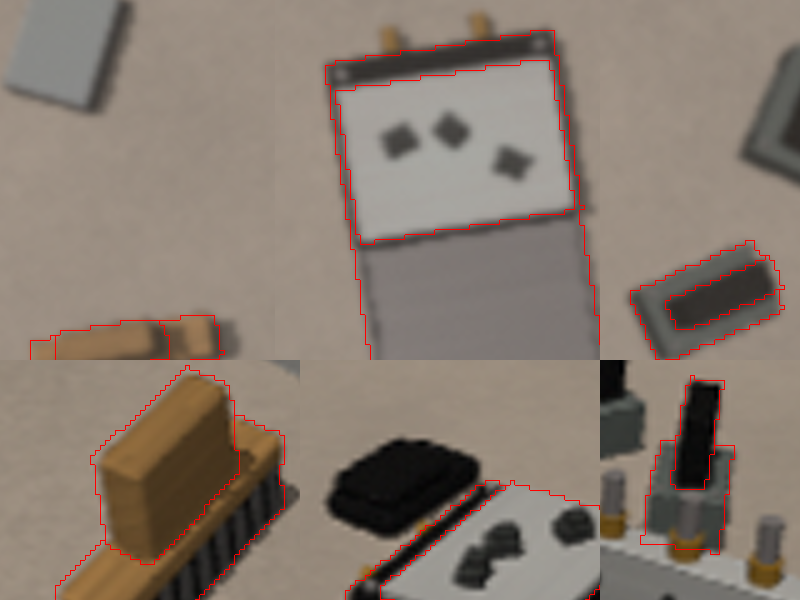

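The overlay confirms the choices: the large brush on the left, and the nearer-left sensor at pixel (355,210) with its handle outlined. All three chips sit within local y ±45, so one sweep covers them. Now the reach.

```bash
cat >> h.py <<'E'
def go(x,y,gz,yaw,o=None):
    "delta in tool axes (mm) and spin to put the grasp point at x,y,gz"
    o=o or get_obs();from scipy.spatial.transform import Rotation as Ro
    R=Ro.from_euler("xyz",o["tcp_rot"]).as_matrix();d=R.T@(np.array([x,y,gz+159])-o["tool_pos"])
    s=(o["tcp_rot"][2]-yaw+np.pi)%(2*np.pi)-np.pi
    print("go",d.round(1),"spin",round(s,3),"rows",max(np.linalg.norm(d)/41.7,abs(s)/.125).round(1))
E
python3 -c "
from h import *
go(440,-180,220,1.1)"
```

```text
go [ 325.6 -178.7   25.7] spin -0.672 rows 8.9
```

```bash
python3 -m inch '[[0.3256,-0.1787,0.0257,-0.672,1],[0.3256,-0.1787,0.0257,-0.672,1],[0.3256,-0.1787,0.0257,-0.672,1],[0.3256,-0.1787,0.0257,-0.672,1],[0.3256,-0.1787,0.0257,-0.672,1],[0.3256,-0.1787,0.0257,-0.672,1],[0.3256,-0.1787,0.0257,-0.672,1],[0.3256,-0.1787,0.0257,-0.672,1]]'; python3 -c "
from h import *
go(483.8,331.3,190,1.711)"
```

```text
time: 3.72
tool_pos: [417.5, -209.3, 381.8]
tcp_rot: [3.141, 0.0, 1.1]
contact_force: [1.2, -1.7, -0.4]
grip_width: 91.8
finger_force: 0.0
go [ 511.9 -186.3   32.6] spin -0.611 rows 13.1
```

```bash
python3 -m inch '[[0.5119,-0.1863,0.0326,-0.611,1],[0.5119,-0.1863,0.0326,-0.611,1],[0.5119,-0.1863,0.0326,-0.611,1],[0.5119,-0.1863,0.0326,-0.611,1],[0.5119,-0.1863,0.0326,-0.611,1],[0.5119,-0.1863,0.0326,-0.611,1],[0.5119,-0.1863,0.0326,-0.611,1],[0.5119,-0.1863,0.0326,-0.611,1]]'; python3 -c "
from h import *
go(483.8,331.3,190,1.711)"
```

```text
time: 4.38
tool_pos: [457.0, 121.2, 361.9]
tcp_rot: [3.141, 0.0, 1.711]
contact_force: [0.2, -1.1, -0.1]
grip_width: 91.6
finger_force: 0.0
go [204.3  55.9  12.9] spin -0.0 rows 5.1
```

```bash
python3 -m inch '[[0.2043,0.0559,0.0129,0,1],[0.2043,0.0559,0.0129,0,1],[0.2043,0.0559,0.0129,0,1],[0.2043,0.0559,0.0129,0,1],[0.2043,0.0559,0.0129,0,1],[0.2043,0.0559,0.0129,0,1],[0.2043,0.0559,0.0129,0,1],[0.2043,0.0559,0.0129,0,1]]'; python3 -c "
from h import *
go(483.8,331.3,72,1.711)"
```

```text
time: 5.05
tool_pos: [483.8, 329.1, 348.4]
tcp_rot: [-3.141, 0.001, 1.712]
contact_force: [-0.1, -0.7, 0.2]
grip_width: 91.8
finger_force: 0.0
go [  2.3   0.4 117.4] spin 0.001 rows 2.8
```

```bash
python3 -m inch '[[0.001,0,0.03,0,1],[0.001,0,0.06,0,1],[0.001,0,0.085,0,1],[0.001,0,0.105,0,1],[0.001,0,0.115,0,1],[0.001,0,0.115,0,1],[0.001,0,0.115,0,1],[0.001,0,0.115,0,0]]' && python3 -m inch '[[0,0,0,0,0],[0,0,0,0,0],[0,0,0,0,0],[0,0,0,0,0],[0,0,0,0,0],[0,0,0,0,0],[0,0,0,0,0],[0,0,0,0,0]]'
```

```text
time: 5.72
tool_pos: [484.6, 329.9, 235.5]
tcp_rot: [3.139, -0.001, 1.71]
contact_force: [0.5, 0.3, 0.3]
grip_width: 88.7
finger_force: 0.0
time: 6.38
tool_pos: [483.9, 330.2, 233.8]
tcp_rot: [-3.141, 0.0, 1.711]
contact_force: [0.8, -0.3, -1.0]
grip_width: 36.5
finger_force: 0.0
```

```bash
python3 -m inch '[[0,0,0,0,0],[0,0,0,0,0],[0,0,0,0,0],[0,0,0,0,0],[0,0,-0.003,0,0],[0,0,-0.012,0,0],[0,0,-0.025,0,0],[0,0,-0.04,0,0]]'; python3 -c "
from h import *
go(483.8,331.3,225,1.711)"
```

```text
time: 7.05
tool_pos: [483.7, 330.1, 274.2]
tcp_rot: [-3.14, 0.001, 1.711]
contact_force: [1.1, -0.2, -2.0]
grip_width: 21.4
finger_force: 29.9
go [ 1.100e+00  1.000e-01 -1.098e+02] spin -0.0 rows 2.6
```

```bash
python3 -m inch '[[0,0,-0.04,0,0],[0,0,-0.08,0,0],[0,0,-0.1,0,0],[0,0,-0.1,0,0],[0,0,-0.1,0,0],[0,0,-0.1,0,0]]'; python3 -c "
from h import *
go(644.2,-8,215,1.698)"
```

```text
time: 7.55
tool_pos: [483.5, 330.0, 372.9]
tcp_rot: [-3.14, 0.001, 1.711]
contact_force: [-1.1, 0.2, -1.3]
grip_width: 22.1
finger_force: 29.9
go [-357.1  112.    -1. ] spin 0.013 rows 9.0
```

```bash
python3 -m inch '[[-0.02,0.006,0,0,0],[-0.055,0.017,0,0,0],[-0.093,0.029,0,0,0],[-0.131,0.041,0,0,0],[-0.169,0.053,0,0.005,0],[-0.207,0.065,0,0.013,0],[-0.245,0.077,0,0.013,0],[-0.28,0.088,0,0.013,0]]'; python3 -m inch '[[-0.03,0.01,0,0,0],[-0.055,0.018,0,0,0],[-0.07,0.022,0,0,0],[-0.076,0.024,0,0,0],[-0.077,0.024,0,0,0],[-0.077,0.024,0,0,0]]'; python3 - <<'E'
from h import *
t=capture("top");s=capture("side");o=get_obs();print(o["tool_pos"],o["tcp_rot"],o["grip_width"])
for p,n in((t,"top"),(s,"side")):
    img=cv2.resize(p["color"][:,:,::-1],None,fx=4,fy=4,interpolation=cv2.INTER_CUBIC)
    m=(sil(p,BR,o["tool_pos"][0],o["tool_pos"][1],o["tcp_rot"][2]-np.pi/2,o["tool_pos"][2]-233.8)>.5).astype(np.uint8)
    cs,_=cv2.findContours(cv2.resize(m,None,fx=4,fy=4,interpolation=0),0,2);cv2.drawContours(img,cs,-1,(0,0,255),1)
    u=cs[0].mean((0,1)).astype(int);cv2.imwrite(f"pics/{n}1.png",img[max(0,u[1]-250):u[1]+250,u[0]-200:u[0]+200])
a=cv2.imread("pics/top1.png");b=cv2.imread("pics/side1.png");h=min(len(a),len(b));cv2.imwrite("pics/c1.png",np.hstack([a[:h],b[:h]]))
go(644.2,-8,126,1.698,o)
E
```

```text
time: 8.22
tool_pos: [610.5, 62.9, 371.6]
tcp_rot: [-3.137, -0.0, 1.697]
contact_force: [1.0, 0.2, -2.0]
grip_width: 21.6
finger_force: 29.9
time: 8.72
tool_pos: [643.3, -7.3, 373.1]
tcp_rot: [-3.14, -0.001, 1.698]
contact_force: [-0.6, 0.3, -2.3]
grip_width: 21.9
finger_force: 29.9
[643.21393955  -6.48770775 373.76477196] [-3.14096867e+00 -5.83161583e-04  1.69953677e+00] 21.740651028560126
go [-1.7  0.8 88.8] spin 0.002 rows 2.1
```

View pics/c1.png

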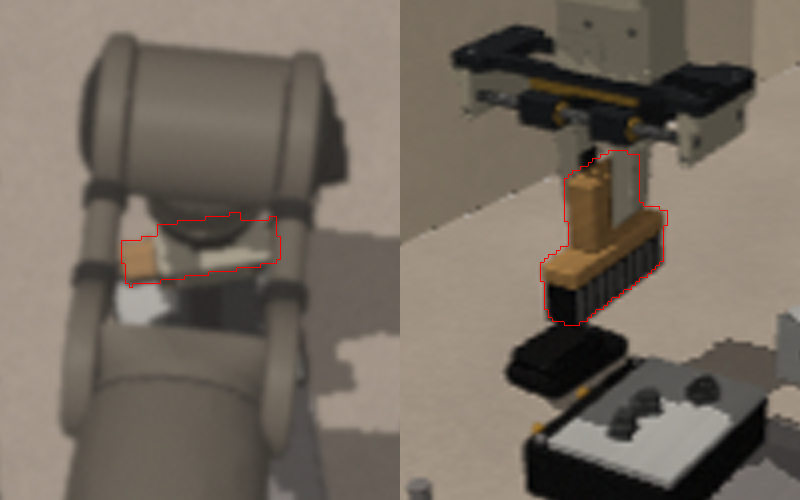

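```bash
python3 -m inch '[[-0.002,0.001,0.025,0,0],[-0.002,0.001,0.05,0,0],[-0.002,0.001,0.07,0,0],[-0.002,0.001,0.08,0,0],[-0.002,0.001,0.086,0,0],[-0.002,0.001,0.088,0,0],[-0.002,0.001,0.088,0,0],[-0.002,0.001,0.088,0,0]]'
```

```text
time: 9.48
tool_pos: [645.3, -9.8, 287.2]
tcp_rot: [3.139, 0.001, 1.698]
contact_force: [0.5, 0.0, -1.3]
grip_width: 21.9
finger_force: 29.9
```

```bash
python3 -m inch '[[0,0,0.001,0,0],[0.001,-0.006,0.0015,0,0],[0.001,-0.014,0.0015,0,0],[0.001,-0.023,0.0015,0,0],[0.001,-0.032,0.0015,0,0],[0.001,-0.041,0.0015,0,0],[0.001,-0.050,0.0015,0,0],[0.001,-0.059,0.0015,0,0]]'; python3 -m inch '[[0,-0.009,0,0,0],[0,-0.018,0,0,0],[0,-0.027,0,0,0],[0,-0.036,0,0,0],[0,-0.043,0,0,0],[0,-0.048,0,0,0],[0,-0.048,0,0,0],[0,-0.048,0,0,0]]'; python3 - <<'E'
from h import *
s=capture("side");t=capture("top")
a=[cv2.resize(p["color"][y:y+100,x:x+80,::-1],None,fx=5,fy=5,interpolation=2) for p,x,y in((s,205,150),(t,215,150))]
cv2.imwrite("pics/c2.png",np.hstack(a))
E
```

```text
time: 10.15
tool_pos: [585.5, -16.6, 284.9]
tcp_rot: [3.141, 0.0, 1.698]
contact_force: [0.1, -0.8, -2.0]
grip_width: 21.7
finger_force: 29.9
time: 10.82
tool_pos: [538.7, -22.6, 284.7]
tcp_rot: [3.141, 0.0, 1.698]
contact_force: [-0.3, 0.1, -1.5]
grip_width: 22.1
finger_force: 29.9
```

View pics/c2.png

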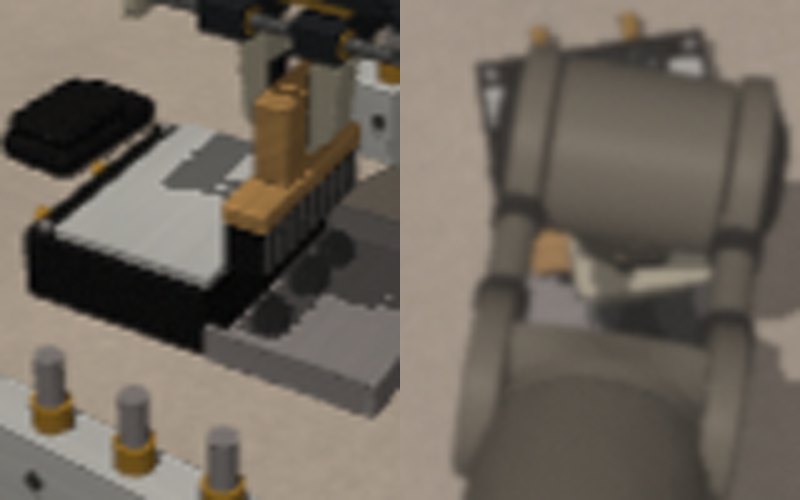

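Three dark lumps now lie in the tray below the plate edge, at crop positions (265,312), (305,280) and (340,248), and the plate is clear. I'll lift the brush and return it.

```bash
python3 -m inch '[[0,0,-0.02,0,0],[0,0,-0.05,0,0],[0,0,-0.075,0,0],[0,0,-0.088,0,0],[0,0,-0.09,0,0],[0,0,-0.09,0,0]]';  python3 -c "
from h import *
go(484,331,215,1.711)"
```

```text
time: 11.42
tool_pos: [538.9, -22.5, 374.8]
tcp_rot: [3.14, 0.001, 1.698]
contact_force: [-0.2, 0.6, -1.9]
grip_width: 21.7
finger_force: 29.9
go [357.6  -9.6   0.6] spin -0.013 rows 8.6
```

```bash
python3 -m inch '[[0.02,0,0,0,0],[0.055,-0.001,0,0,0],[0.093,-0.002,0,0,0],[0.131,-0.003,0,0,0],[0.169,-0.004,0,0,0],[0.207,-0.005,0,0,0],[0.245,-0.006,0,0,0],[0.28,-0.008,0,0,0]]'; python3 -m inch '[[0.03,0,0,0,0],[0.055,-0.001,0,0,0],[0.07,-0.002,0,0,0],[0.076,-0.002,0,0,0],[0.077,-0.002,0,0,0],[0.077,-0.002,0,0,0]]';python3 -c "
from h import *
go(484,331,75,1.711)"
```

```text
time: 12.08
tool_pos: [494.5, 256.2, 372.4]
tcp_rot: [-3.139, 0.001, 1.698]
contact_force: [0.7, -0.2, -1.3]
grip_width: 21.7
finger_force: 29.9
time: 12.58
tool_pos: [483.6, 330.0, 373.2]
tcp_rot: [-3.14, 0.001, 1.698]
contact_force: [0.0, 0.5, -2.0]
grip_width: 21.6
finger_force: 29.9
go [  1.1   0.8 139.2] spin -0.013 rows 3.3
```

```bash
python3 -m inch '[[0,0,0.03,0,0],[0,0,0.065,0,0],[0,0,0.095,0,0],[0,0,0.117,0,0],[0,0,0.13,0,0],[0,0,0.136,0,0],[0,0,0.138,0,0],[0,0,0.139,0,0]]'; python3 -m inch '[[0,0,0,0,0],[0,0,0,0,0],[0,0,0,0,0]]'
```

```text
time: 13.25
tool_pos: [484.1, 329.6, 235.7]
tcp_rot: [3.141, 0.0, 1.697]
contact_force: [-0.3, -0.0, -0.8]
grip_width: 21.5
finger_force: 29.9
time: 13.5
tool_pos: [483.8, 330.3, 236.4]
tcp_rot: [3.14, -0.001, 1.698]
contact_force: [-0.1, -0.2, -1.3]
grip_width: 21.8
finger_force: 29.9
```

```bash
python3 -m inch '[[0,0,0.001,0,0],[0,0,0.002,0,0],[0,0,0.002,0,0],[0,0,0.002,0,0]]'
```

```text
time: 13.83
tool_pos: [483.6, 330.5, 233.8]
tcp_rot: [3.141, -0.0, 1.698]
contact_force: [-0.2, -0.1, 1.8]
grip_width: 21.9
finger_force: 29.9
```

Contact with the bench (force has turned upward). Open and retreat upward.

```bash
python3 -m inch '[[0,0,0,0,1],[0,0,0,0,1],[0,0,0,0,1],[0,0,0,0,1],[0,0,0,0,1],[0,0,0,0,1]]'; python3 -m inch '[[0,0,-0.01,0,1],[0,0,-0.03,0,1],[0,0,-0.065,0,1],[0,0,-0.1,0,1],[0,0,-0.135,0,1],[0,0,-0.16,0,1],[0,0,-0.16,0,1]]';python3 - <<'E'
from h import *
go(560,-20,230,1.82)
s=capture("side")
cv2.imwrite("pics/c3.png",cv2.resize(s["color"][150:340,120:330,::-1],None,fx=3,fy=3,interpolation=2))
E
```

```text
time: 14.33
tool_pos: [483.5, 330.3, 233.3]
tcp_rot: [-3.142, 0.0, 1.698]
contact_force: [0.1, 0.0, -0.6]
grip_width: 56.9
finger_force: 0.0
time: 14.92
tool_pos: [484.0, 330.6, 400.6]
tcp_rot: [3.13, -0.004, 1.698]
contact_force: [-0.1, -0.4, 0.7]
grip_width: 91.9
finger_force: 0.0
go [-357.5   30.9   10.6] spin -0.122 rows 8.6
```

View pics/c3.png

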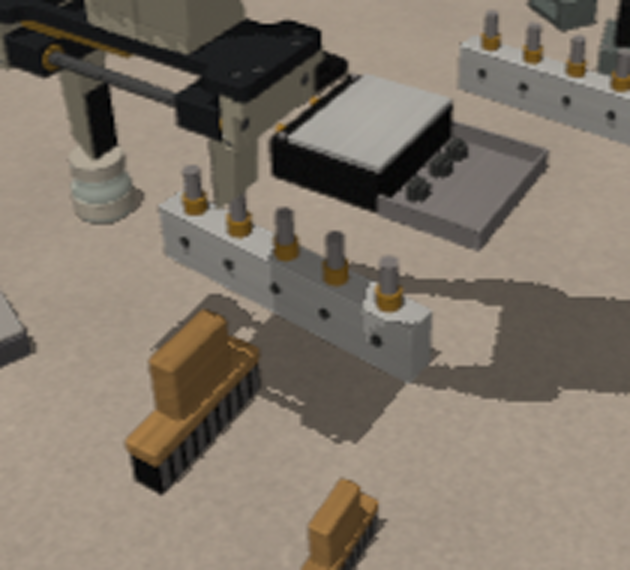

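All three bits are in the tray, at crop positions (418,190), (441,165) and (457,150). The brush stands upright at (190,400) and the plate is bare. Now to the sensor.

```bash
python3 -m inch '[[-0.02,-0.002,0,0,1],[-0.055,-0.006,0,0,1],[-0.095,-0.01,0,0,1],[-0.135,-0.015,0,-0.05,1],[-0.175,-0.019,0,-0.1,1],[-0.215,-0.023,0,-0.15,1],[-0.255,-0.027,0,-0.2,1],[-0.295,-0.032,0,-0.242,1]]';python3 -c "
from h import *
go(497,-337,190,1.94)"
```

```text
time: 15.63
tool_pos: [488.5, 31.9, 392.6]
tcp_rot: [-3.14, -0.001, 1.943]
contact_force: [1.3, -0.1, 0.6]
grip_width: 92.3
finger_force: 0.0
go [-346.8 -126.    43.5] spin 0.003 rows 8.9
```

```bash
python3 -m inch '[[-0.038,-0.014,0,0,1],[-0.076,-0.028,0,0,1],[-0.114,-0.041,0.005,0,1],[-0.152,-0.055,0.01,0,1],[-0.19,-0.069,0.015,0,1],[-0.228,-0.083,0.02,0,1],[-0.266,-0.097,0.025,0,1],[-0.3,-0.109,0.03,0,1]]';python3 -c "
from h import *
go(497,-337,190,1.94)
"; python3 - <<'E'
from h import *
t=capture("top");s=capture("side")
a=pick(trace(t,"sensor"),(355,210));c=pick(trace(s,"sensor"),(329,165))
for p,d in((t,a),(s,c)):print(d and (np.round(d["rect"]),round(d["conf"],2)))
E
```

```text
time: 16.3
tool_pos: [494.9, -287.8, 362.1]
tcp_rot: [-3.14, -0.002, 1.939]
contact_force: [1.2, 0.4, -0.2]
grip_width: 91.5
finger_force: 0.0
go [-46.7 -15.7  13. ] spin -0.001 rows 1.2
(array([274., 137.,  31.,  19.]), 0.28)
(array([327., 162.,  16.,  34.]), 0.76)
```

```bash
python3 -m inch '[[-0.02,-0.007,0.005,0,1],[-0.037,-0.013,0.012,0,1],[-0.047,-0.016,0.013,0,1],[-0.047,-0.016,0.013,0,1],[-0.047,-0.016,0.013,0,1]]'; python3 - <<'E'
from h import *
p=capture("top")
im=cv2.imread("pics/top0.png")[196:226,335:377];g=cv2.resize(cv2.cvtColor(im,6),None,fx=8,fy=8,interpolation=cv2.INTER_CUBIC)
bg=np.median(g)
for th,z in((.40,92),):
    m=(g<th*bg).astype(np.uint8);cs,_=cv2.findContours(m,0,2);c=max(cs,key=cv2.contourArea)
    q=cv2.boxPoints(cv2.minAreaRect(c));q=(q+.5)/8-.5+[335,196]
    w=np.array([atz(p,u,85) for u in q]);print(cv2.contourArea(c),w[:,:2].round(1).tolist(),w.mean(0).round(1))
    e=np.roll(w,-1,0)-w;L=np.linalg.norm(e,axis=1);print(L.round(1),[round(float(np.arctan2(-v[0],v[1])),3) for v in e])
go(497,-337,74,1.94)
E
```

```text
time: 16.92
tool_pos: [497.7, -334.9, 350.1]
tcp_rot: [-3.141, -0.001, 1.939]
contact_force: [0.2, 0.0, -0.1]
grip_width: 91.5
finger_force: 0.0
7502.0 [[491.6, -296.6], [515.1, -356.5], [496.4, -363.3], [473.0, -303.4]] [ 494.  -329.9   85. ]
[64.4 19.9 64.3 19.8] [-2.768, 1.92, 0.373, -1.217]
go [ -2.2  -1.6 117.4] spin -0.0 rows 2.8
```

```bash
python3 -m inch '[[-0.001,-0.001,0.03,0,1],[-0.001,-0.001,0.06,0,1],[-0.001,-0.001,0.085,0,1],[-0.001,-0.001,0.105,0,1],[-0.001,-0.001,0.114,0,1],[-0.001,-0.001,0.116,0,1],[-0.001,-0.001,0.116,0,1],[-0.001,-0.001,0.116,0,0.1]]' && python3 -m inch '[[0,0,0,0,0.1],[0,0,0,0,0],[0,0,0,0,0],[0,0,0,0,0],[0,0,0,0,0],[0,0,0,0,0],[0,0,0,0,0],[0,0,0,0,0]]' && python3 -m inch '[[0,0,0,0,0],[0,0,0,0,0],[0,0,0,0,0],[0,0,0,0,0],[0,0,0,0,0]]'; python3 -c "
from h import *
go(497,-336,75,1.944)"
```

```text
time: 17.63
tool_pos: [497.6, -336.5, 235.9]
tcp_rot: [3.14, 0.002, 1.94]
contact_force: [-0.1, -0.6, -0.1]
grip_width: 88.4
finger_force: 0.0
time: 18.3
tool_pos: [497.1, -336.4, 234.4]
tcp_rot: [-3.142, 0.0, 1.94]
contact_force: [-0.3, -0.3, 0.4]
grip_width: 36.5
finger_force: 0.0
time: 18.72
tool_pos: [497.1, -336.4, 234.3]
tcp_rot: [-3.141, 0.0, 1.94]
contact_force: [0.7, -0.2, -0.1]
grip_width: 21.7
finger_force: 29.9
go [0.4 0.1 0.3] spin -0.004 rows 0.0
```

```bash
python3 -m inch '[[0,0,-0.004,0,0],[0,0,-0.015,0,0],[0,0,-0.035,0,0],[0,0,-0.065,0,0],[0,0,-0.095,0,0],[0,0,-0.12,0,0],[0,0,-0.14,0,0],[0,0,-0.14,0,0]]' ; python3 - <<'E'
from h import *
t=capture("top");s=capture("side");o=get_obs();print(o["tool_pos"],o["tcp_rot"],o["grip_width"],o["contact_force"],o["moment"])
out=[]
for p,n in((t,"top"),(s,"side")):
    img=cv2.resize(p["color"][:,:,::-1],None,fx=5,fy=5,interpolation=cv2.INTER_CUBIC)
    m=(sil(p,SE,o["tool_pos"][0],o["tool_pos"][1],o["tcp_rot"][2]-np.pi/2,o["tool_pos"][2]-234.2)>.5).astype(np.uint8)
    cs,_=cv2.findContours(cv2.resize(m,None,fx=5,fy=5,interpolation=0),0,2);cv2.drawContours(img,cs,-1,(0,0,255),1)
    u=cs[0].mean((0,1)).astype(int);out.append(img[u[1]-200:u[1]+200,u[0]-200:u[0]+200])
cv2.imwrite("pics/c4.png",np.hstack(out))
go(601.5,-13.5,215,1.698,o)
E
```

```text
time: 19.38
tool_pos: [497.6, -336.7, 380.0]
tcp_rot: [3.137, 0.008, 1.94]
contact_force: [0.1, -0.8, -3.2]
grip_width: 21.6
finger_force: 29.9
[ 496.92612038 -336.19674769  374.75413243] [3.14116819e+00 9.70675989e-04 1.93980022e+00] 21.828461198158497 [-0.21589613  0.24910941 -3.95079112] [ 0.04681894 -0.1488812   0.03926005]
go [263.3 213.9   0.6] spin 0.242 rows 8.1
```

View pics/c4.png

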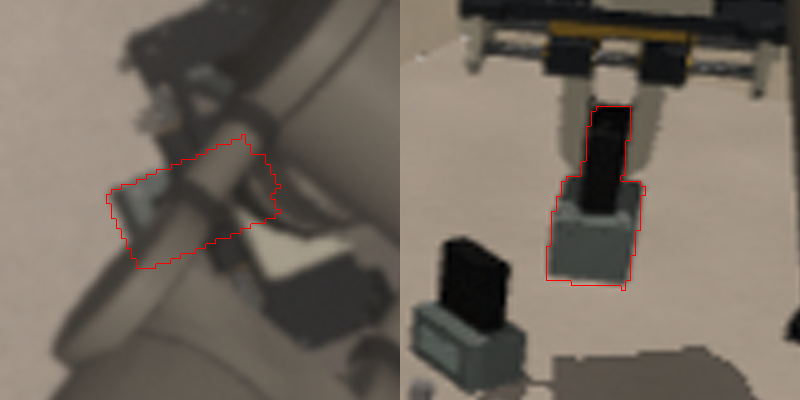

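```bash
python3 -m inch '[[0.014,0.012,0,0,0],[0.04,0.033,0,0,0],[0.068,0.056,0,0.05,0],[0.097,0.079,0,0.1,0],[0.126,0.102,0,0.15,0],[0.155,0.126,0,0.2,0],[0.184,0.149,0,0.242,0],[0.211,0.172,0,0.242,0]]'; python3 -c "
from h import *
go(601.5,-13.5,215,1.698)"
```

```text
time: 20.15
tool_pos: [581.2, -75.4, 372.0]
tcp_rot: [-3.137, -0.002, 1.696]
contact_force: [0.4, 0.6, -3.1]
grip_width: 21.5
finger_force: 29.9
go [58.9 27.8 -2. ] spin -0.002 rows 1.6
```

```bash
python3 -m inch '[[0.02,0.01,0,0,0],[0.036,0.019,0,0,0],[0.046,0.025,0,0,0],[0.05,0.027,0,0,0],[0.05,0.027,0,0,0],[0.05,0.027,0,0,0],[0.05,0.027,0,0,0]]'; python3 -c "
from h import *
go(601.5,-13.5,137.2,1.698)"
```

```text
time: 20.73
tool_pos: [601.6, -25.7, 374.0]
tcp_rot: [-3.141, 0.0, 1.696]
contact_force: [0.7, 0.7, -2.4]
grip_width: 21.8
finger_force: 29.9
go [12.2  1.5 77.8] spin -0.002 rows 1.9
```

```bash
python3 -m inch '[[0.005,0,0.01,0,0],[0.01,0.001,0.025,0,0],[0.012,0.0015,0.042,0,0],[0.012,0.0015,0.057,0,0],[0.012,0.0015,0.066,0,0],[0.012,0.0015,0.07,0,0],[0.012,0.0015,0.07,0,0],[0.012,0.0015,0.07,0,0]]'; python3 - <<'E'
from h import *
s=capture("side");o=get_obs();print(o["tool_pos"],o["tcp_rot"])
go(601.5,-13.5,137.2,1.698,o)
z=o["tool_pos"][2]-234.2;a=pick(trace(s,"sensor"),proj(s,[601,-13,z+40])[0])
print(a["rect"].round(1),a["conf"],"z",z)
m=a["pixels"].astype(np.float32)
# shift between mask and model at the reported pose
M=sil(s,SE,o["tool_pos"][0],o["tool_pos"][1],o["tcp_rot"][2]-np.pi/2,z)>.5
yy,xx=np.nonzero(M);print("model bbox",xx.min(),xx.max(),yy.min(),yy.max());yy,xx=np.nonzero(m);print("mask",xx.min(),xx.max(),yy.min(),yy.max())
img=cv2.resize(s["color"][:,:,::-1],None,fx=6,fy=6,interpolation=2)
for b,v in((SE,(*o["tool_pos"][:2],o["tcp_rot"][2]-np.pi/2,z)),(SE[:1],(*o["tool_pos"][:2],o["tcp_rot"][2]-np.pi/2,z)),(ST[1:2],(601.5,-13.5,.127)),(ST[:1],(601.5,-13.5,.127))):
    k=(sil(s,b,*v)>.5).astype(np.uint8);cs,_=cv2.findContours(cv2.resize(k,None,fx=6,fy=6,interpolation=0),0,2);cv2.drawContours(img,cs,-1,(0,0,255),1)
cv2.imwrite("pics/c5.png",img[140*6:240*6,195*6:320*6])
E
```

```text
time: 21.4
tool_pos: [602.0, -12.7, 304.8]
tcp_rot: [3.141, 0.0, 1.697]
contact_force: [0.1, 0.4, -2.4]
grip_width: 21.4
finger_force: 29.9
[602.12563257 -12.6921963  305.2209469 ] [3.14003616e+00 5.50905435e-04 1.69744591e+00]
go [-0.7 -0.7  9. ] spin -0.001 rows 0.2Traceback (most recent call last):
  File "<stdin>", line 5, in <module>
AttributeError: 'list' object has no attribute 'round'. Did you mean: 'count'?
```

```bash
python3 -m inch '[[0,0,0.003,0,0],[-0.0005,-0.0005,0.006,0,0],[-0.0005,-0.0005,0.008,0,0],[-0.0005,-0.0005,0.0085,0,0],[-0.0005,-0.0005,0.0085,0,0],[-0.0005,-0.0005,0.0085,0,0],[-0.0005,-0.0005,0.0085,0,0],[-0.0005,-0.0005,0.0085,0,0]]'; python3 - <<'E'
from h import *
s=capture("side");o=get_obs();print(o["tool_pos"],o["tcp_rot"],o["contact_force"])
z=o["tool_pos"][2]-234.2;a=pick(trace(s,"sensor"),proj(s,[601,-13,z+40])[0])
m=a["pixels"];print(np.round(a["rect"],1),a["conf"],"z",z)
M=sil(s,SE,o["tool_pos"][0],o["tool_pos"][1],o["tcp_rot"][2]-np.pi/2,z)>.5
for q in(M,m): yy,xx=np.nonzero(q);print("bbox",xx.min(),xx.max(),yy.min(),yy.max())
img=cv2.resize(s["color"][:,:,::-1],None,fx=6,fy=6,interpolation=2)
v=(*o["tool_pos"][:2],o["tcp_rot"][2]-np.pi/2,z)
for b,w in((SE,v),(ST[1:2],(601.5,-13.5,.127)),(ST[:1],(601.5,-13.5,.127))):
    k=(sil(s,b,*w)>.5).astype(np.uint8);cs,_=cv2.findContours(cv2.resize(k,None,fx=6,fy=6,interpolation=0),0,2);cv2.drawContours(img,cs,-1,(0,0,255),1)
cv2.imwrite("pics/c5.png",img[140*6:240*6,195*6:320*6])
E
```

```text
time: 22.17
tool_pos: [601.5, -13.0, 296.0]
tcp_rot: [3.141, 0.0, 1.698]
contact_force: [-0.7, 0.6, -3.8]
grip_width: 21.8
finger_force: 29.9
[601.44497471 -13.00995375 295.98904731] [3.14140198e+00 1.64747883e-04 1.69784554e+00] [ 0.34468868  0.55460296 -4.05226505]
[244.6 174.1  30.   40.1] 0.7 z 61.78904731177499
bbox 229 258 152 194
bbox 229 257 155 193
```

View pics/c5.png

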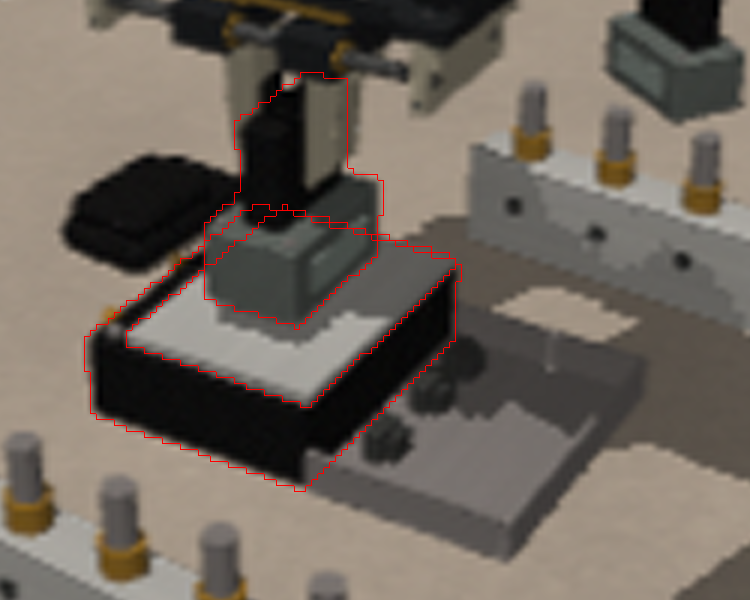

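The overlay shows the sensor level and centred over the plate with an air gap and its long side along the plate. The bits are in the tray at crop positions (385,438), (433,392) and (463,357). The force is just the sensor's weight, so I'm handing in.

```bash
python3 -m inch '[[0,0,0,0,0],[0,0,0,0,0],[0,0,0,0,0],[0,0,0,0,0]]'; python3 -c "
from plant import *
print(close_job())"
```

```text
time: 22.6
tool_pos: [601.4, -13.0, 295.9]
tcp_rot: [3.142, 0.0, 1.698]
contact_force: [-0.7, -0.8, -3.4]
grip_width: 21.6
finger_force: 29.9
the job is handed in; nothing more can be done
None
```

I handed the job in at 22.6 s: all three bits are in the tray, the brush stands upright back at its starting spot, and the sensor head is held still and level over the plate centre with about 12 mm of air; the hand-in call returned no verdict.

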